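# Hang the green parts pail on the double hook

### The arm

A 6-joint arm with a two-finger parallel gripper is mounted at the origin on a cart in front of the work surface, level with it; the furniture and walls round the work are solid. World frame = base frame: x ahead of the robot, y to its left, z up, the work surface at z = 0. Lengths are in m, angles in degrees, forces in N, time in s.
With the tool pointing down it reaches from about 0.375 to 0.825 m from the base axis. Payload 5.5 kg.
Tool frame: the origin (TCP) lies on the centre line of the jaws, within the pads' length; the fingertips stand 22 mm ahead of it and the grasp point (between the pads) lies 3 mm ahead of it; z points along the fingers, y is the line along which they close (so a half turn about z gives the same grasp; the last joint's range is limited). The gripper opens to 85 mm and grips with 20 to 120 N. Pads are 22 mm wide; open, the fingers measure 114 mm over their backs; the gripper's body (76 mm by 85 mm) begins 54 mm behind the grasp point. The pads swing forward as they close: fully open they stand 13 mm farther back than shut.
Start: joints at [71.333, 17.962, -2.699, 69.339, 0, 90], TCP at [0.192, 0.568, 0.253] pointing down, gripper open.
Joint ranges: [-152.73, 152.73], [-39.44, 99.34], [-58.76, 71.6], [-118.89, 123.64], [-81.53, 83.1], [-180, 180]. Speed limits (degrees/s): [136.94, 136.94, 172.46, 180, 180, 180].

### API

Orientations are given as a 3x3 rotation matrix whose columns are the frame's x, y, z axes.
In Python, from rig import arm gives the robot as it stands.
- The arm moves only by the shell command python3 -m creep 'ROWS' [FORCE]. ROWS is a JSON object of lists of equal length, an entry for each row: "turn": the turn, a rotation vector about the tool's x, y, z in units of 6 degrees (1.0 is 6 degrees), a list of three; "offset": the shift along the tool's x, y, z in units of 60 mm (1.0 is 60 mm), a list of three; "jaw": the opening, from -1 (shut) to 1 (fully open). In form: {"turn": [[rx, ry, rz], ...], "offset": [[x, y, z], ...], "jaw": [jaw, ...]}. A call has 1 to 10 rows; each row shifts and turns the commanded pose from where the row before left it, along the tool's axes as they then stand; what a row does not reach is not made up. A row lasts 1/8 s, in which the tool goes at most 62.5 mm and 10.7 degrees, less where a joint would pass 70% of its speed; a pose out of reach is approached as far as the arm can. A call is refused whole if a number of a shift passes 1 or a number of a turn 1, either way. A call with a gripper value outside its range is refused whole. The fingers move at their own pace and stop on an object; FORCE is the grip in N (left out, the last holds). Time passes only in rows, so rows that do not move let the fingers close. It gives the time, the measured TCP pose, the force, the opening and the grip force at its end, in the units of the state.
- arm.get_obs(): the state, without advancing time (a new reading comes with each control period).
- arm.snapshot(name): name is "side" or "top"; returns a dict with "img" (400x640x3 uint8, red, green, blue), "range_z" (400x640 float32, m along the optical axis (not along the pixel's ray), 0 where there is no reading), "mtx" (3x3 intrinsics, pixels), "rvec" (rotation vector, rad) and "tvec" (3), from world to camera coordinates, as OpenCV has them. Camera axes: x right, y down, z forward; pixel columns grow to the right and rows downward; lengths in m; the calibration is good to about 2 mm. A picture is of the moment at which its call begins.
- arm.close_job(): hands the job in; it is judged then, once.
Trained networks look in the newest picture that a camera, given by its name, has taken for a name from the list of things; names that differ only in an ending like _2 or _b are one class to them, and where a whole thing is asked for, a point or a joint stands for the part that bears it (a point fixed in the world has none). Each returns a list of dicts, best first, with "score" (0 to 1); they miss things now and then, are a little off and sometimes report something else, mostly with a low value. They report only what shows in the picture. A call takes as long as a camera call.
- arm.search_frame(camera, label): "point" ([column, row] in pixels, amid what is visible of it).
The state is a dict: "time": time; "joint_positions": joint angles; "qvel": joint speeds; "effort": joint torques, N m; "eef_pos": TCP position; "tcp_rot": TCP orientation; "wrist_force": force on the tool from outside, world axes, zero at the start; "moment": the same for the moment, N m; "finger_gap": finger opening in m; "grasp_force": force on a finger pad.
Only numpy, scipy, OpenCV 4.12 (cv2) and the standard library are available. Lean on these libraries where they do the work, as an engineer would, in place of code of your own. Each camera call takes 0.05 s, during which the arm holds its last target. There are 200 camera calls.

### The job

Swing the folded bail (wire handle) of the green pail up until it is upright while the pail still stands on the bench, then carry the pail by its bail to the hook stand and hang the bail over both prongs so that the pail hangs level, still and released. Leave the red pail where it stands.

Things in the scene. Friction and masses are not known exactly. Their poses are not given: they have to be found in the camera images.
- green_pail: Loose green round pail, 80 mm high, rim 100 mm wide, 0.3 to 0.55 kg. Origin: centre of underside, z up. Wire bail (114 mm wide U, arms 95 mm) hinged about the pail's y axis 68 mm above the origin. It starts flat: bar on the pail's -x side, 95 mm out, 68 mm up. Swings freely over the top (upright: bar 163 mm up, over the centre); falls if let go.
- green_pail_grip (a point): Centre of the black sleeve (16 mm square, 36 mm long, faces level and upright at first) in the middle of the bail's straight bar (7 mm wire along y, 102 mm straight). It turns freely on the wire, so fingers kept pointing down can pinch it and swing the bail up in an arc; an arc 3 mm wide just tugs the pail, a tight one jams it. 35 mm free between flat-lying sleeve and rim.
- hook_seat (a point): Fixed stand's seat, 207.5 mm up: the sleeve's centre belongs here. Two 8 mm prongs, 37 mm to either side along y, point to -x; between them it is open for fingers. Each is level from x = -12 to 12 mm, rises to its tip at -35 mm (top 22 mm above seat) and back to +55 (18 mm above); posts at +80. Enter from -x above the tips, bar along y, then lower.
- red_pail: A loose red pail, alike but for its colour, its bail folded flat too. Origin: centre of its underside. It stays where it stands.

How it is judged:
By the outcome, as a careful person would: the job done as asked, in the order asked, and still so for the second after the job is handed in, with the robot touching nothing.
It also fails if it takes over 48 s, if anything falls off the work surface, if the arm or the gripper's body presses on something with over 40 N, if the wrist force passes 120 N, or if a joint passes its speed limit or range.

## Working session

There is one attempt and no reset: what is moved stays moved. The work goes in short steps, Python scripts to look and compute and a shell command to move; the robot and the scene stay as the last step left them, time stands still between calls to the robot, and variables do not carry over. Pictures are saved under pics/ and viewed, at most 10 in all, crops included, and the job is handed in when it is done.

```bash
mkdir -p pics; ls
cat > h.py <<'E'
import numpy as np, cv2
from rig import arm
def snap(n):
    s=arm.snapshot(n); R=cv2.Rodrigues(np.array(s["rvec"],float))[0]; s["R"]=R; s["t"]=np.array(s["tvec"],float).ravel(); return s
def cloud(s):
    K=s["mtx"]; z=s["range_z"].astype(float); v,u=np.mgrid[:z.shape[0],:z.shape[1]]
    P=np.stack([(u-K[0,2])/K[0,0]*z,(v-K[1,2])/K[1,1]*z,z],-1)
    W=(P-s["t"])@s["R"]; W[z==0]=np.nan; return W
def save(s,name,box=None,f=1):
    im=s["img"][:,:,::-1]
    if box: im=im[box[1]:box[3],box[0]:box[2]]
    cv2.imwrite("pics/"+name,cv2.resize(im,None,fx=f,fy=f))
def st():
    o=arm.get_obs(); print(o["time"],np.round(o["eef_pos"],4),np.round(o["tcp_rot"],3).tolist(),"F",np.round(o["wrist_force"],1),"gap",o["finger_gap"],o["grasp_force"])
E
python3 - <<'E'
from h import *
st()
ims=[]
for c in ("side","top"):
    s=snap(c); W=cloud(s); ims.append(s["img"])
    print(c,s["mtx"].tolist(),(-s["R"].T@s["t"]).round(3))
    for l in ("green_pail","green_pail_grip","hook_seat","red_pail"):
        for d in arm.search_frame(c,l)[:2]:
            u,v=np.array(d["point"]).round().astype(int); print(l,round(d["score"],2),u,v,W[v,u].round(3))
    save(s,c+"0.png")
E
```

```text
pics
0.0 [0.1919 0.5679 0.2525] [[-0.947, 0.32, -0.001], [0.32, 0.947, -0.002], [-0.0, -0.002, -1.0]] F [ 0.1 -1.  -0.9] gap 0.08539556186184961 0.0
side [[386.44346622402963, 0.0, 321.7915240750104], [0.0, 386.44346622402963, 205.1197526481982], [0.0, 0.0, 1.0]] [0.538 0.725 0.866]
green_pail 0.88 309 180 [ 0.592 -0.311  0.078]
green_pail_grip 0.71 338 179 [ 0.493 -0.342  0.062]
hook_seat 0.89 351 289 [0.459 0.081 0.01 ]
hook_seat 0.6 306 230 [ 0.592 -0.125  0.025]
red_pail 0.76 307 230 [ 0.589 -0.124  0.026]
top [[414.41173002943793, 0.0, 315.62327812263436], [0.0, 414.41173002943793, 201.86815041504624], [0.0, 0.0, 1.0]] [ 0.341 -0.124  1.187]
green_pail 0.58 408 200 [ 0.582 -0.374  0.003]
green_pail_grip 0.75 404 226 [ 0.496 -0.348  0.072]
hook_seat 0.71 241 239 [0.458 0.103 0.014]
red_pail 0.71 308 189 [ 0.606 -0.083  0.017]
```

View pics/side0.png

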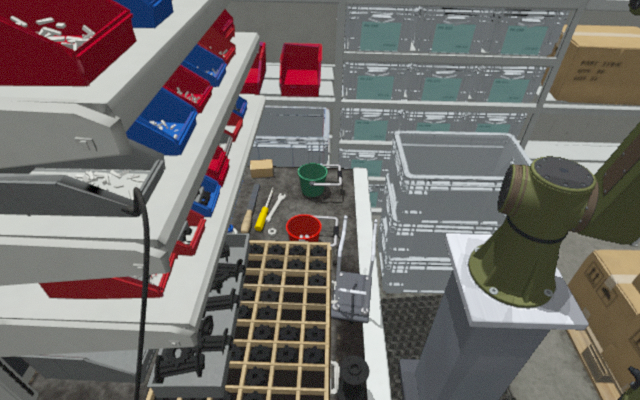

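View pics/top0.png

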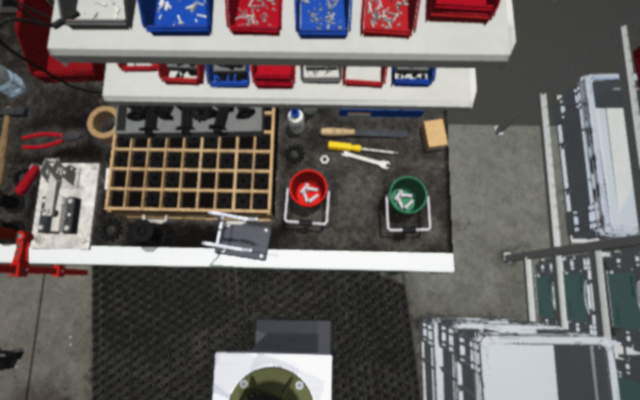

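The green pail is at about (408,195) in top and (313,180) in side, with its bail toward the robot. The hook stand is at about (240,235) in top and (350,280) in side. I'll zoom in on both.

Run:
```python
from h import *
T=snap("top");S=snap("side")
a=cv2.resize(T["img"][200:275,190:290],(800,600),interpolation=cv2.INTER_CUBIC)[:,:,::-1]
a=cv2.resize(T["img"][200:270,195:285],(390,300),interpolation=cv2.INTER_CUBIC)
b=cv2.resize(T["img"][165:245,370:450],(390,300),interpolation=cv2.INTER_CUBIC)
c=cv2.resize(S["img"][205:335,310:400],(390,300),interpolation=cv2.INTER_CUBIC)
c=cv2.resize(S["img"][205:330,300:400],(390,300),interpolation=cv2.INTER_CUBIC)
d=cv2.resize(S["img"][150:215,280:365],(390,300),interpolation=cv2.INTER_CUBIC)
cv2.imwrite("pics/z1.png",np.vstack([np.hstack([a,b]),np.hstack([c,d])])[:,:,::-1])
np.savez("d.npz",WT=cloud(T),WS=cloud(S),T=T["img"],S=S["img"])
for n,W,im in(("T",cloud(T),T["img"]),("S",cloud(S),S["img"])):
    X,Y,Z=np.moveaxis(W,-1,0)
    im=im.astype(int)
    g=(im[...,1]>im[...,0]+25)&(im[...,1]>im[...,2]+8)&(Z>0.07)&(Z<.09)&(X>.45)&(X<.75)&(Y<-.2)
    p=W[g]; print(n,"rim",len(p),p.min(0).round(3),p.max(0).round(3))
    m=(Z>.15)&(Z<.27)&(X>.35)&(X<.6)&(Y>-.05)&(Y<.3)
    v,u=np.nonzero(m); p=W[m]; print(len(p)); 
    for i in np.argsort(p[:,1])[::max(1,len(p)//45)]: print(u[i],v[i],p[i].round(3))
    m=(Z>.045)&(Z<.1)&(X>.40)&(X<.56)&(Y<-.25)&(Y>-.45)
    p=W[m]; print("bail",len(p),p.min(0).round(3),p.max(0).round(3))
```

```text
T rim 274 [ 0.533 -0.413  0.07 ] [ 0.634 -0.306  0.086]
366
257 218 [0.486 0.027 0.23 ]
255 217 [0.489 0.032 0.226]
253 218 [0.488 0.038 0.221]
252 218 [0.488 0.04  0.218]
251 218 [0.489 0.044 0.212]
250 219 [0.486 0.046 0.212]
249 218 [0.489 0.049 0.209]
248 219 [0.487 0.052 0.206]
247 218 [0.49  0.055 0.202]
243 250 [0.413 0.059 0.21 ]
244 219 [0.487 0.062 0.202]
241 250 [0.413 0.066 0.2  ]
240 248 [0.418 0.068 0.204]
239 248 [0.418 0.07  0.203]
238 247 [0.42  0.073 0.201]
238 216 [0.494 0.077 0.205]
235 249 [0.415 0.08  0.204]
234 249 [0.415 0.082 0.201]
234 216 [0.493 0.085 0.209]
233 217 [0.491 0.088 0.209]
232 214 [0.498 0.091 0.207]
229 246 [0.421 0.093 0.209]
228 246 [0.422 0.096 0.207]
227 248 [0.417 0.098 0.207]
227 216 [0.492 0.101 0.215]
226 215 [0.494 0.103 0.217]
225 214 [0.497 0.106 0.215]
222 246 [0.421 0.108 0.214]
221 244 [0.425 0.111 0.216]
221 214 [0.496 0.114 0.221]
220 212 [0.5   0.116 0.223]
217 244 [0.424 0.118 0.222]
218 213 [0.498 0.121 0.223]
217 213 [0.497 0.123 0.224]
216 213 [0.497 0.126 0.223]
212 243 [0.426 0.129 0.226]
213 213 [0.497 0.132 0.225]
212 
[... 1145 characters left out ...]
]
339 252 [0.502 0.14  0.222]
340 252 [0.5   0.142 0.224]
340 262 [0.498 0.144 0.192]
337 262 [0.505 0.144 0.193]
337 261 [0.505 0.145 0.197]
337 260 [0.505 0.146 0.201]
337 268 [0.504 0.146 0.174]
338 272 [0.501 0.147 0.16 ]
339 270 [0.499 0.147 0.168]
337 272 [0.504 0.147 0.161]
337 265 [0.505 0.147 0.186]
338 257 [0.504 0.148 0.214]
339 265 [0.5   0.149 0.188]
369 267 [0.432 0.152 0.188]
371 275 [0.425 0.154 0.162]
373 262 [0.426 0.155 0.209]
369 272 [0.431 0.156 0.175]
372 267 [0.426 0.156 0.193]
371 268 [0.428 0.156 0.19 ]
372 263 [0.428 0.157 0.208]
372 262 [0.428 0.157 0.211]
371 265 [0.429 0.157 0.202]
371 271 [0.428 0.159 0.182]
bail 238 [ 0.483 -0.419  0.047] [ 0.558 -0.295  0.085]
```

View pics/z1.png

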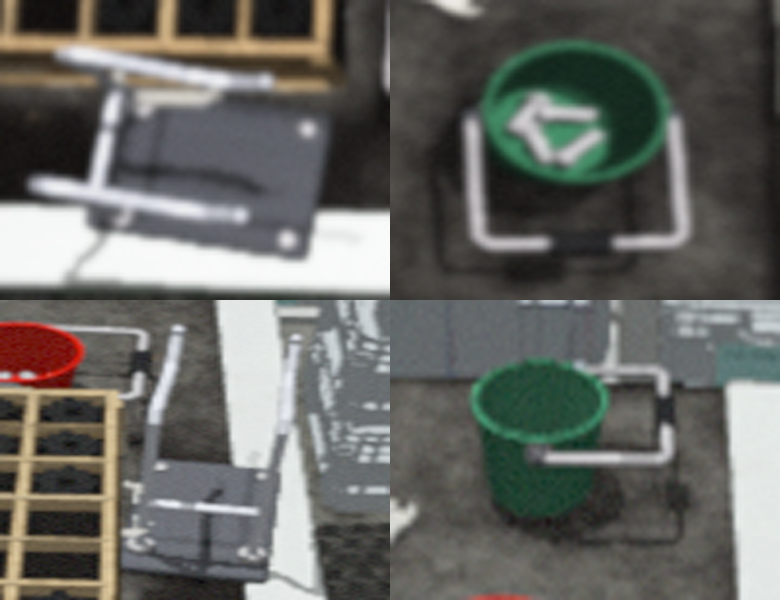

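The prongs point toward world -y, slightly yawed. The bail lies on the pail's -x side, toward the robot. I'll fit the poses accurately and check clearances.

Run:
```python
import numpy as np, cv2
from scipy.optimize import least_squares
d=np.load("d.npz")
C=[]
for n in "TS":
    W=d["W"+n]; im=d[n].astype(int); X,Y,Z=np.moveaxis(W,-1,0)
    g=(im[...,1]>im[...,0]+20)&(im[...,1]>im[...,2]+5)&(Z>0.074)&(Z<.09)&(X>.45)&(X<.75)&(Y<-.2)
    p=W[g]
    r=least_squares(lambda q:np.hypot(p[:,0]-q[0],p[:,1]-q[1])-.048,[.584,-.36],loss="soft_l1",f_scale=.002).x
    b=(Z>.05)&(Z<.085)&(X>.475)&(X<.51)&(Y<-.29)&(Y>-.43); q=W[b]
    k=np.polyfit(q[:,1],q[:,0],1)
    dark=b&(im.sum(-1)<200); s=W[dark]
    print(n,"centre",r.round(4),"rimz",np.percentile(p[:,2],[50,95]).round(3),"bar slope deg",np.degrees(np.arctan(k[0])).round(1),"x at cy",np.polyval(k,r[1]).round(4),"yrange",q[:,1].min().round(3),q[:,1].max().round(3),"zmed,90",np.percentile(q[:,2],[50,90]).round(3),"sleeve",len(s),s.mean(0).round(4) if len(s) else 0)
    for side,(a,c) in {"near":(.40,.435),"far":(.475,.515)}.items():
        m=(Z>.196)&(Z<.24)&(X>a)&(X<c)&(Y>0.0)&(Y<.14); q=W[m]
        k=np.polyfit(q[:,1],q[:,0],1)
        print(side,len(q),"ymin",q[:,1].min().round(4),"deg",np.degrees(np.arctan(k[0])).round(1),"x@.07",np.polyval(k,.07).round(4), "z by y",[(round(y,3),round(float(np.median(q[abs(q[:,1]-y)<.006,2])),4)) for y in np.arange(.025,.145,.012) if (abs(q[:,1]-y)<.006).any()])
    for y in np.arange(-.5,.3,.1):
        m=(abs(Y-y)<.05)&(X>.35)&(X<1)
        o=[]
        for z0 in(.1,.2,.3,.4,.5):
            mm=m&(Z>z0)&(Z<z0+.1); o.append(round(float(np.percentile(X[mm],2)),2) if mm.sum()>5 else None)
        print("y",round(y,1),o)
    m=(X>.36)&(X<.41)&(abs(Y+.1)<.1); print("strip z",np.percentile(Z[m],[50,95]).round(3))
    m=(X>.52)&(X<.66)&(Y<-.05)&(Y>-.2); print("red z",np.nanpercentile(Z[m],[99]).round(3), np.nanmin(X[m&(Z>.05)]))
```

```text
T centre [ 0.5832 -0.3567] rimz [0.081 0.085] bar slope deg -0.3 x at cy 0.4907 yrange -0.419 -0.299 zmed,90 [0.072 0.076] sleeve 84 [ 0.4882 -0.3598  0.0738]
near 149 ymin 0.0375 deg 7.7 x@.07 0.4168 z by y [(np.float64(0.037), 0.2279), (np.float64(0.049), 0.2171), (np.float64(0.061), 0.2063), (np.float64(0.073), 0.2011), (np.float64(0.085), 0.203), (np.float64(0.097), 0.2072), (np.float64(0.109), 0.2138), (np.float64(0.121), 0.2184), (np.float64(0.133), 0.2223)]
far 161 ymin 0.0268 deg 7.8 x@.07 0.4911 z by y [(np.float64(0.025), 0.2294), (np.float64(0.037), 0.2188), (np.float64(0.049), 0.2075), (np.float64(0.061), 0.2024), (np.float64(0.073), 0.2038), (np.float64(0.085), 0.2082), (np.float64(0.097), 0.2123), (np.float64(0.109), 0.2181), (np.float64(0.121), 0.2232), (np.float64(0.133), 0.2246)]
y -0.5 [None, 0.74, 0.74, 0.75, 0.75]
y -0.4 [None, 0.74, 0.74, 0.74, 0.75]
y -0.3 [None, 0.74, 0.74, 0.74, 0.75]
y -0.2 [None, 0.74, 0.74, 0.74, 0.75]
y -0.1 [0.8, 0.74, 0.74, 0.74, 0.75]
y -0.0 [0.52, 0.41, 0.74, 0.74, 0.75]
y 0.1 [0.52, 0.41, 0.75, 0.74, 0.75]
y 0.2 [0.52, 0.43, 0.75, 0.7
[... 528 characters left out ...]
2234)]
far 118 ymin 0.0277 deg 7.7 x@.07 0.4918 z by y [(np.float64(0.025), 0.228), (np.float64(0.037), 0.2181), (np.float64(0.049), 0.2067), (np.float64(0.061), 0.2028), (np.float64(0.073), 0.2034), (np.float64(0.085), 0.2059), (np.float64(0.097), 0.2131), (np.float64(0.109), 0.2187), (np.float64(0.121), 0.2233), (np.float64(0.133), 0.2246)]
y -0.5 [None, None, 0.74, None, 0.75]
y -0.4 [None, 0.74, 0.74, 0.75, 0.75]
y -0.3 [None, 0.74, 0.74, 0.74, 0.75]
y -0.2 [None, 0.74, 0.74, 0.75, 0.75]
y -0.1 [None, 0.74, 0.74, 0.74, 0.75]
y -0.0 [0.52, 0.41, 0.75, 0.74, 0.75]
y 0.1 [0.5, 0.41, 0.75, 0.74, 0.75]
y 0.2 [0.43, 0.43, 0.75, 0.74, 0.75]
strip z [0.001 0.004]
red z [0.083] 0.5221980018091348
```

```bash
cat >> h.py <<'E'
from scipy.spatial.transform import Rotation as Ro
def down(a):  # tool y at world yaw a deg, z down
    a=np.radians(a); y=np.array([np.cos(a),np.sin(a),0]); z=np.array([0,0,-1.]); return np.stack([np.cross(y,z),y,z],1)
def plan(wps,start=None):
    """wps: list of (p, yaw, n). prints offsets(60mm) and turns(6deg)"""
    o=arm.get_obs(); p=np.array(o["eef_pos"]);R=np.array(o["tcp_rot"])
    if start is not None: p,R=start
    for q,a,n in wps:
        T,O=[],[]; Rt=down(a); q=np.array(q,float); p0=p.copy()
        w=Ro.from_matrix(R.T@Rt).as_rotvec(degrees=True)/6/n
        for i in range(n):
            d=np.round(R.T@(p0+(q-p0)*(i+1)/n-p)/.06,2); t=np.round(w,2) if i<n-1 else np.round(Ro.from_matrix(R.T@Rt).as_rotvec(degrees=True)/6,2)
            p=p+R@d*.06; R=R@Ro.from_rotvec(t*6,degrees=True).as_matrix(); T.append(t.tolist());O.append(d.tolist())
        print("max",np.abs(O).max(),np.abs(T).max()); print('{"turn":%s,"offset":%s}'%(str(T).replace(" ",""),str(O).replace(" ","")))
    return p,R
E
python3 - <<'E'
from h import *
plan([((.54,.17,.32),37,10),((.489,-.357,.20),0.5,10)])
E
```

```text
max 0.88 0.59
{"turn":[[-0.0,0.0,0.57],[-0.0,0.0,0.57],[-0.0,0.0,0.57],[-0.0,0.0,0.57],[-0.0,0.0,0.57],[-0.0,0.0,0.57],[-0.0,0.0,0.57],[-0.0,0.0,0.57],[-0.0,0.0,0.57],[-0.0,0.0,0.59]],"offset":[[-0.76,-0.44,-0.11],[-0.79,-0.4,-0.11],[-0.81,-0.35,-0.11],[-0.83,-0.3,-0.11],[-0.84,-0.25,-0.12],[-0.86,-0.2,-0.11],[-0.87,-0.15,-0.11],[-0.88,-0.1,-0.11],[-0.88,-0.04,-0.11],[-0.88,0.01,-0.11]]}
max 0.87 0.61
{"turn":[[0.0,0.0,0.61],[0.0,0.0,0.61],[0.0,0.0,0.61],[0.0,0.0,0.61],[0.0,0.0,0.61],[0.0,0.0,0.61],[0.0,0.0,0.61],[0.0,0.0,0.61],[0.0,0.0,0.61],[0.0,0.0,0.6]],"offset":[[-0.65,-0.6,0.2],[-0.69,-0.55,0.2],[-0.72,-0.51,0.2],[-0.75,-0.46,0.2],[-0.78,-0.42,0.2],[-0.8,-0.36,0.2],[-0.83,-0.31,0.2],[-0.84,-0.25,0.2],[-0.86,-0.21,0.2],[-0.87,-0.14,0.2]]}
```

```bash
python3 -m creep '{"turn":[[0,0,0.57],[0,0,0.57],[0,0,0.57],[0,0,0.57],[0,0,0.57],[0,0,0.57],[0,0,0.57],[0,0,0.57],[0,0,0.57],[0,0,0.59]],"offset":[[-0.76,-0.44,-0.11],[-0.79,-0.4,-0.11],[-0.81,-0.35,-0.11],[-0.83,-0.3,-0.11],[-0.84,-0.25,-0.12],[-0.86,-0.2,-0.11],[-0.87,-0.15,-0.11],[-0.88,-0.1,-0.11],[-0.88,-0.04,-0.11],[-0.88,0.01,-0.11]],"jaw":[1,1,1,1,0.5,0,-0.15,-0.15,-0.15,-0.15]}' 60
python3 -m creep '{"turn":[[0,0,0.61],[0,0,0.61],[0,0,0.61],[0,0,0.61],[0,0,0.61],[0,0,0.61],[0,0,0.61],[0,0,0.61],[0,0,0.61],[0,0,0.6]],"offset":[[-0.65,-0.6,0.2],[-0.69,-0.55,0.2],[-0.72,-0.51,0.2],[-0.75,-0.46,0.2],[-0.78,-0.42,0.2],[-0.8,-0.36,0.2],[-0.83,-0.31,0.2],[-0.84,-0.25,0.2],[-0.86,-0.21,0.2],[-0.87,-0.14,0.2]],"jaw":[-0.15,-0.15,-0.15,-0.15,-0.15,-0.15,-0.15,-0.15,-0.15,-0.15]}'
python3 -m creep '{"turn":[[0,0,0],[0,0,0]],"offset":[[0,0,0],[0,0,0]],"jaw":[-0.15,-0.15]}'
python3 - <<'E'
from h import *
st(); plan([((.489,-.357,.071),0.5,5)])
E
```

```text
time: 1.85
eef_pos: [0.5411, 0.1686, 0.3204]
tcp_rot: [[-0.6, 0.8, 0.001], [0.8, 0.6, 0.0], [-0.0, 0.001, -1.0]]
wrist_force: [0.7, 0.5, -0.1]
finger_gap: 0.0363
grasp_force: 0.0
time: 3.1
eef_pos: [0.4889, -0.3586, 0.1997]
tcp_rot: [[-0.006, 1.0, 0.001], [1.0, 0.006, -0.0], [-0.0, 0.001, -1.0]]
wrist_force: [0.8, -0.3, 0.6]
finger_gap: 0.0362
grasp_force: 0.0
time: 3.35
eef_pos: [0.489, -0.3565, 0.1998]
tcp_rot: [[-0.008, 1.0, -0.0], [1.0, 0.008, 0.001], [0.001, -0.0, -1.0]]
wrist_force: [0.4, 0.5, 0.3]
finger_gap: 0.0363
grasp_force: 0.0
3.35 [ 0.489  -0.3565  0.1998] [[-0.008, 1.0, -0.0], [1.0, 0.008, 0.001], [0.001, -0.0, -1.0]] F [0.4 0.5 0.3] gap 0.0362556445764483 0.0
max 0.43 0.01
{"turn":[[-0.0,-0.0,-0.0],[-0.0,-0.0,-0.0],[-0.0,-0.0,-0.0],[-0.0,-0.0,-0.0],[-0.0,-0.01,-0.01]],"offset":[[-0.0,-0.0,0.43],[-0.0,-0.0,0.43],[-0.01,-0.0,0.43],[0.0,-0.0,0.43],[0.0,-0.0,0.43]]}
```

```bash
python3 -m creep '{"turn":[[0,0,0],[0,0,0],[0,0,0],[0,0,0],[0,0,0],[0,0,0],[0,0,0]],"offset":[[0,0,0.4],[0,0,0.4],[0,0,0.4],[0,0,0.4],[0,0,0.35],[0,0,0.2],[0,0,0]],"jaw":[-0.15,-0.15,-0.15,-0.15,-0.15,-0.15,-0.15]}'
python3 - <<'E'
from h import *
st(); s=snap("side"); t=snap("top")
a=cv2.resize(s["img"][130:220,260:380],(400,300),interpolation=cv2.INTER_CUBIC)
b=cv2.resize(t["img"][165:255,350:470],(400,300),interpolation=cv2.INTER_CUBIC)
cv2.imwrite("pics/g1.png",np.hstack([a,b])[:,:,::-1])
E
```

```text
time: 4.22
eef_pos: [0.4892, -0.3557, 0.0706]
tcp_rot: [[-0.01, 1.0, -0.001], [1.0, 0.01, 0.001], [0.001, -0.001, -1.0]]
wrist_force: [0.4, -0.3, 1.0]
finger_gap: 0.0365
grasp_force: 0.0
4.225 [ 0.4892 -0.3557  0.0706] [[-0.01, 1.0, -0.001], [1.0, 0.01, 0.001], [0.001, -0.001, -1.0]] F [ 0.4 -0.3  1. ] gap 0.03654273382556342 0.0
```

View pics/g1.png

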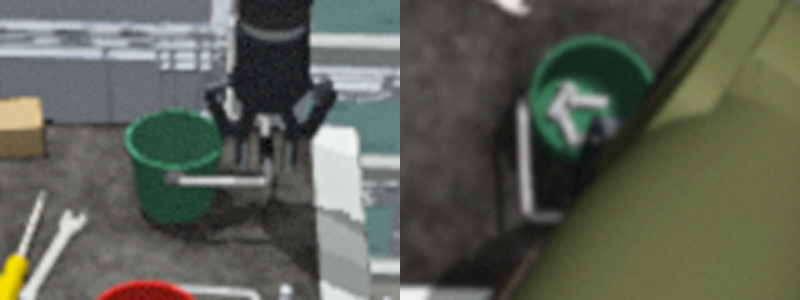

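The fingers straddle the bar, seen at about (268,165) in the left crop, and clear the rim. I'll close on it.

```bash
python3 -m creep '{"turn":[[0,0,0],[0,0,0],[0,0,0],[0,0,0],[0,0,0]],"offset":[[0,0,0],[0,0,0],[0,0,0],[0,0,0],[0,0,0]],"jaw":[-0.5,-0.8,-1,-1,-1]}' 50
python3 - <<'E'
from h import *
o=arm.get_obs()
p=np.array(o["eef_pos"]); r=.095
# arc from flat: sleeve moves up and +x
th=np.radians(np.linspace(0,90,19)); x=r*(1-np.cos(th)); z=r*np.sin(th)
print(np.round(np.diff(x)/.06,2).tolist()); print(np.round(np.diff(z)/.06,2).tolist())
E
```

```text
time: 4.95
eef_pos: [0.489, -0.3569, 0.0711]
tcp_rot: [[-0.008, 1.0, -0.0], [1.0, 0.008, -0.0], [-0.0, -0.0, -1.0]]
wrist_force: [-2.7, 0.8, 4.8]
finger_gap: 0.0152
grasp_force: 52.0
[0.01, 0.02, 0.03, 0.04, 0.05, 0.06, 0.07, 0.08, 0.09, 0.1, 0.11, 0.12, 0.12, 0.13, 0.13, 0.13, 0.14, 0.14]
[0.14, 0.14, 0.13, 0.13, 0.13, 0.12, 0.12, 0.11, 0.1, 0.09, 0.08, 0.07, 0.06, 0.05, 0.04, 0.03, 0.02, 0.01]
```

```bash
python3 -m creep '{"turn":[[0,0,0],[0,0,0],[0,0,0],[0,0,0],[0,0,0],[0,0,0],[0,0,0],[0,0,0],[0,0,0]],"offset":[[0,0.01,-0.14],[0,0.02,-0.14],[0,0.03,-0.13],[0,0.04,-0.13],[0,0.05,-0.13],[0,0.06,-0.12],[0,0.07,-0.12],[0,0.08,-0.11],[0,0.09,-0.10]],"jaw":[-1,-1,-1,-1,-1,-1,-1,-1,-1]}'
python3 - <<'E'
from h import *
s=snap("side"); W=cloud(s); im=s["img"].astype(int); X,Y,Z=np.moveaxis(W,-1,0)
g=(im[...,1]>im[...,0]+20)&(im[...,1]>im[...,2]+5)&(Z>0.074)&(Z<.1)&(X>.45)&(X<.75)&(Y<-.2);p=W[g]
print(p.min(0),p.max(0)); st()
E
```

```text
time: 6.08
eef_pos: [0.5166, -0.3566, 0.1387]
tcp_rot: [[-0.008, 1.0, 0.0], [1.0, 0.008, -0.0], [-0.0, 0.0, -1.0]]
wrist_force: [-2.8, 1.0, 1.9]
finger_gap: 0.0151
grasp_force: 51.6
[ 0.53548626 -0.41786794  0.07405498] [ 0.63564864 -0.30512881  0.08433201]
6.125 [ 0.5176 -0.3568  0.1396] [[-0.009, 1.0, 0.002], [1.0, 0.009, -0.001], [-0.001, 0.002, -1.0]] F [-3.2  1.3  4.7] gap 0.014981363617726324 51.781851053237915
```

```bash
python3 -m creep '{"turn":[[0,0,0],[0,0,0],[0,0,0],[0,0,0],[0,0,0],[0,0,0],[0,0,0],[0,0,0],[0,0,0],[0,0,0]],"offset":[[0,0.10,-0.09],[0,0.11,-0.08],[0,0.12,-0.07],[0,0.12,-0.06],[0,0.13,-0.05],[0,0.13,-0.04],[0,0.13,-0.03],[0,0.14,-0.02],[0,0.14,0],[0,0,0]],"jaw":[-1,-1,-1,-1,-1,-1,-1,-1,-1,-1]}'
python3 - <<'E'
from h import *
s=snap("side"); W=cloud(s); im=s["img"].astype(int); X,Y,Z=np.moveaxis(W,-1,0)
g=(im[...,1]>im[...,0]+20)&(im[...,1]>im[...,2]+5)&(Z>0.074)&(Z<.1)&(X>.45)&(X<.75)&(Y<-.2);p=W[g]
print(p.min(0),p.max(0)); st()
save(s,"up.png",(250,110,390,215),4)
E
```

```text
time: 7.38
eef_pos: [0.5871, -0.3557, 0.167]
tcp_rot: [[-0.01, 1.0, 0.007], [1.0, 0.01, -0.0], [-0.0, 0.007, -1.0]]
wrist_force: [0.7, 3.9, 11.3]
finger_gap: 0.0149
grasp_force: 52.8
[ 0.53518803 -0.40818879  0.07402185] [ 0.63579995 -0.29986533  0.09809351]
7.425 [ 0.5868 -0.3557  0.167 ] [[-0.01, 1.0, 0.006], [1.0, 0.01, -0.0], [-0.0, 0.006, -1.0]] F [0.7 4.  8.7] gap 0.014798182355098765 52.79821515083313
```

View pics/up.png

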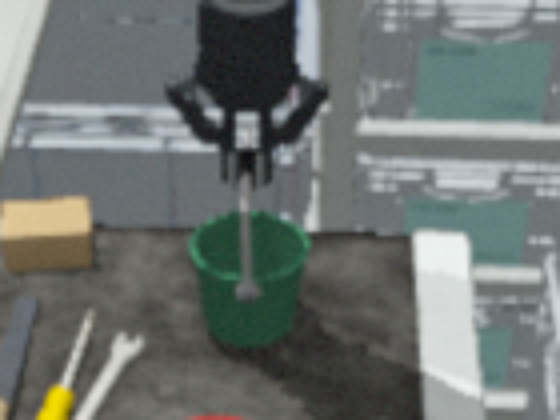

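Bail is upright and the pail is still standing. I'll lift it and plan the carry.

```bash
python3 -m creep '{"turn":[[0,0,0],[0,0,0],[0,0,0],[0,0,0],[0,0,0],[0,0,0],[0,0,0],[0,0,0],[0,0,0]],"offset":[[0,0,-0.05],[0,0,-0.15],[0,0,-0.3],[0,0,-0.4],[0,0,-0.4],[0,0,-0.4],[0,0,-0.25],[0,0,-0.1],[0,0,0]],"jaw":[-1,-1,-1,-1,-1,-1,-1,-1,-1]}' 60
python3 - <<'E'
from h import *
st(); e=plan([((.511,-.213,.29),41,9),((.4354,-.07,.29),82.25,9)])
E
```

```text
time: 8.55
eef_pos: [0.5834, -0.3561, 0.2874]
tcp_rot: [[-0.008, 1.0, -0.0], [1.0, 0.008, 0.0], [0.0, -0.0, -1.0]]
wrist_force: [-0.3, 0.0, -4.8]
finger_gap: 0.0151
grasp_force: 58.5
8.55 [ 0.5834 -0.3561  0.2874] [[-0.008, 1.0, -0.0], [1.0, 0.008, 0.0], [0.0, -0.0, -1.0]] F [-0.3  0.  -4.8] gap 0.01510643114454736 58.487868905067444
max 0.3 0.76
{"turn":[[-0.0,-0.0,-0.75],[-0.0,-0.0,-0.75],[-0.0,-0.0,-0.75],[-0.0,-0.0,-0.75],[-0.0,-0.0,-0.75],[-0.0,-0.0,-0.75],[-0.0,-0.0,-0.75],[-0.0,-0.0,-0.75],[-0.0,-0.0,-0.76]],"offset":[[0.27,-0.13,-0.0],[0.27,-0.11,-0.01],[0.29,-0.09,-0.0],[0.29,-0.07,-0.01],[0.29,-0.04,-0.0],[0.3,-0.02,-0.01],[0.29,0.0,-0.0],[0.3,0.03,-0.01],[0.29,0.05,-0.0]]}
max 0.29 0.79
{"turn":[[-0.0,-0.0,-0.76],[-0.0,-0.0,-0.76],[-0.0,-0.0,-0.76],[-0.0,-0.0,-0.76],[-0.0,-0.0,-0.76],[-0.0,-0.0,-0.76],[-0.0,-0.0,-0.76],[-0.0,-0.0,-0.76],[-0.0,-0.0,-0.79]],"offset":[[0.29,0.07,-0.0],[0.29,0.09,-0.0],[0.27,0.11,-0.0],[0.27,0.14,-0.0],[0.26,0.15,-0.0],[0.24,0.18,-0.0],[0.23,0.19,-0.0],[0.21,0.22,-0.0],[0.19,0.22,-0.0]]}
```

```bash
python3 -m creep '{"turn":[[0,0,-0.75],[0,0,-0.75],[0,0,-0.75],[0,0,-0.75],[0,0,-0.75],[0,0,-0.75],[0,0,-0.75],[0,0,-0.75],[0,0,-0.76]],"offset":[[0.27,-0.13,0],[0.27,-0.11,-0.01],[0.29,-0.09,0],[0.29,-0.07,-0.01],[0.29,-0.04,0],[0.3,-0.02,-0.01],[0.29,0,0],[0.3,0.03,-0.01],[0.29,0.05,0]],"jaw":[-1,-1,-1,-1,-1,-1,-1,-1,-1]}'
python3 -m creep '{"turn":[[0,0,-0.76],[0,0,-0.76],[0,0,-0.76],[0,0,-0.76],[0,0,-0.76],[0,0,-0.76],[0,0,-0.76],[0,0,-0.76],[0,0,-0.79]],"offset":[[0.29,0.07,0],[0.29,0.09,0],[0.27,0.11,0],[0.27,0.14,0],[0.26,0.15,0],[0.24,0.18,0],[0.23,0.19,0],[0.21,0.22,0],[0.19,0.22,0]],"jaw":[-1,-1,-1,-1,-1,-1,-1,-1,-1]}'
python3 -m creep '{"turn":[[0,0,0],[0,0,0],[0,0,0],[0,0,0],[0,0,0],[0,0,0],[0,0,0],[0,0,0]],"offset":[[0,0,0.1],[0,0,0.2],[0,0,0.1],[0,0,0.1],[0,0,0],[0,0,0],[0,0,0],[0,0,0]],"jaw":[-1,-1,-1,-1,-1,-1,-1,-1]}'
python3 - <<'E'
from h import *
s=snap("side"); t=snap("top"); st()
a=cv2.resize(s["img"][150:330,280:440],(400,450),interpolation=cv2.INTER_CUBIC)
b=cv2.resize(t["img"][150:290,190:310],(386,450),interpolation=cv2.INTER_CUBIC)
cv2.imwrite("pics/pre.png",np.hstack([a,b])[:,:,::-1])
plan([((.4543,.069,.258),82.25,10)])
E
```

```text
time: 9.68
eef_pos: [0.5103, -0.2121, 0.2888]
tcp_rot: [[-0.658, 0.753, -0.002], [0.753, 0.658, 0.001], [0.002, -0.001, -1.0]]
wrist_force: [-0.7, -0.2, -5.4]
finger_gap: 0.0151
grasp_force: 58.5
time: 10.8
eef_pos: [0.4347, -0.0696, 0.289]
tcp_rot: [[-0.991, 0.132, -0.002], [0.132, 0.991, 0.0], [0.002, 0.0, -1.0]]
wrist_force: [0.0, 0.9, -4.0]
finger_gap: 0.0149
grasp_force: 58.5
time: 11.8
eef_pos: [0.4358, -0.0702, 0.2601]
tcp_rot: [[-0.991, 0.135, 0.0], [0.135, 0.991, 0.0], [-0.0, 0.0, -1.0]]
wrist_force: [0.4, 0.9, -4.8]
finger_gap: 0.015
grasp_force: 58.5
11.9 [ 0.4357 -0.0702  0.2601] [[-0.991, 0.135, 0.0], [0.135, 0.991, -0.0], [-0.0, 0.0, -1.0]] F [ 0.2  0.  -5. ] gap 0.014714367243196776 58.52123022079468
max 0.24 0.0
{"turn":[[0.0,0.0,0.0],[0.0,0.0,0.0],[0.0,0.0,0.0],[0.0,0.0,0.0],[0.0,0.0,0.0],[0.0,0.0,0.0],[0.0,0.0,0.0],[0.0,0.0,0.0],[0.0,0.0,0.0],[0.0,0.0,0.0]],"offset":[[0.0,0.23,0.0],[0.0,0.24,0.01],[0.0,0.23,0.0],[0.0,0.24,0.0],[0.0,0.23,0.01],[0.0,0.23,0.0],[0.0,0.24,0.0],[0.0,0.23,0.01],[0.01,0.24,0.0],[-0.0,0.23,0.0]]}
```

View pics/pre.png

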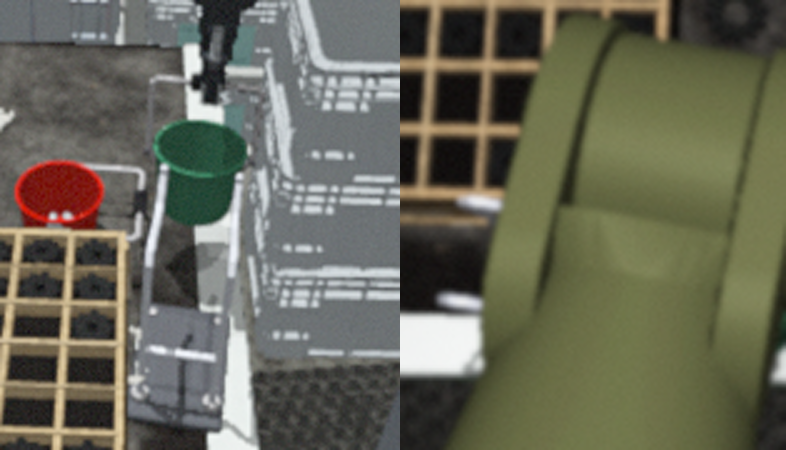

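The pail hangs level at (200,170) in the left crop, in line with the prongs at (165,175) and (240,180) and clear of the red pail. Entering now.

```bash
python3 -m creep '{"turn":[[0,0,0],[0,0,0],[0,0,0],[0,0,0],[0,0,0],[0,0,0]],"offset":[[0,0.12,0],[0,0.25,0.01],[0,0.25,0],[0,0.25,0.01],[0,0.25,0],[0,0.12,0]],"jaw":[-1,-1,-1,-1,-1,-1]}'
python3 -m creep '{"turn":[[0,0,0],[0,0,0],[0,0,0],[0,0,0],[0,0,0],[0,0,0],[0,0,0],[0,0,0],[0,0,0]],"offset":[[0,0.15,0],[0,0.25,0.01],[0,0.25,0],[0,0.25,0],[0,0.15,0],[0.01,0.05,0],[0,0,0],[0,0,0],[0,0,0]],"jaw":[-1,-1,-1,-1,-1,-1,-1,-1,-1]}'
python3 - <<'E'
from h import *
s=snap("side"); st()
save(s,"in.png",(290,140,440,300),3.5)
plan([((.4543,.069,.212),82.25,6)])
E
```

```text
time: 12.65
eef_pos: [0.4458, 0.0048, 0.2587]
tcp_rot: [[-0.991, 0.133, 0.0], [0.133, 0.991, 0.0], [0.0, 0.0, -1.0]]
wrist_force: [-0.6, 0.4, -5.0]
finger_gap: 0.0153
grasp_force: 58.6
time: 13.78
eef_pos: [0.4539, 0.0684, 0.2581]
tcp_rot: [[-0.991, 0.136, -0.0], [0.136, 0.991, -0.001], [-0.0, -0.001, -1.0]]
wrist_force: [-0.5, -0.1, -4.4]
finger_gap: 0.015
grasp_force: 58.6
13.825 [0.4539 0.0685 0.2581] [[-0.991, 0.136, 0.0], [0.136, 0.991, -0.0], [-0.0, -0.0, -1.0]] F [ 0.3 -1.  -5.4] gap 0.014815287472771861 58.60134243965149
max 0.13 0.01
{"turn":[[-0.0,0.0,-0.0],[-0.0,0.0,-0.0],[-0.0,0.0,-0.0],[-0.0,0.0,-0.0],[-0.0,0.0,-0.0],[-0.0,0.0,-0.01]],"offset":[[-0.0,0.0,0.13],[-0.0,0.0,0.13],[-0.0,0.0,0.12],[-0.0,0.01,0.13],[-0.0,-0.0,0.13],[-0.0,-0.0,0.13]]}
```

View pics/in.png

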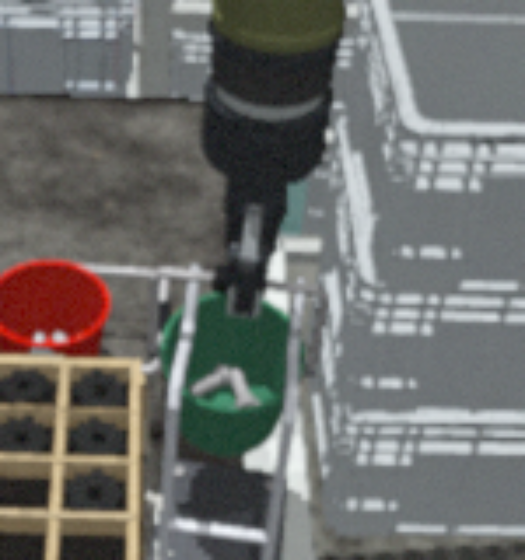

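The bar is over both prongs at (190,275) and (300,285), with the sleeve centred between them. Lowering now.

```bash
python3 -m creep '{"turn":[[0,0,0],[0,0,0],[0,0,0],[0,0,0],[0,0,0],[0,0,0],[0,0,0],[0,0,0]],"offset":[[0,0.01,0.1],[0,0,0.15],[0,0,0.15],[0,0,0.15],[0,0,0.1],[0,0,0.06],[0,0,0.03],[0,0,0]],"jaw":[-1,-1,-1,-1,-1,-1,-1,-1]}'
python3 - <<'E'
from h import *
st()
E
```

```text
time: 14.82
eef_pos: [0.4541, 0.0697, 0.2138]
tcp_rot: [[-0.991, 0.135, 0.0], [0.135, 0.991, 0.0], [-0.0, 0.0, -1.0]]
wrist_force: [0.2, 0.5, -5.6]
finger_gap: 0.0152
grasp_force: 58.6
14.825 [0.4541 0.0697 0.2138] [[-0.991, 0.135, 0.0], [0.135, 0.991, 0.0], [-0.0, 0.0, -1.0]] F [ 0.2  0.5 -5.6] gap 0.01517532894609649 58.576324582099915
```

```bash
python3 -m creep '{"turn":[[0,0,0],[0,0,0],[0,0,0],[0,0,0],[0,0,0]],"offset":[[0,0,0.02],[0,0,0.02],[0,0,0.02],[0,0,0],[0,0,0]],"jaw":[-1,-1,-1,-1,-1]}'
python3 - <<'E'
from h import *
st()
E
```

```text
time: 15.45
eef_pos: [0.4544, 0.0695, 0.2109]
tcp_rot: [[-0.991, 0.135, 0.001], [0.135, 0.991, -0.0], [-0.001, 0.0, -1.0]]
wrist_force: [-2.9, -0.6, 6.2]
finger_gap: 0.0149
grasp_force: 60.0
15.45 [0.4544 0.0695 0.2109] [[-0.991, 0.135, 0.001], [0.135, 0.991, -0.0], [-0.001, 0.0, -1.0]] F [-2.9 -0.6  6.2] gap 0.014863750745064741 60.03626883029938
```

Seated: the wrist force has changed sign. Releasing gently.

```bash
python3 -m creep '{"turn":[[0,0,0],[0,0,0],[0,0,0],[0,0,0],[0,0,0],[0,0,0],[0,0,0],[0,0,0]],"offset":[[0,0,0],[0,0,0],[0,0,0],[0,0,0],[0,0,0],[0,0,0],[0,0,0],[0,0,0]],"jaw":[-1,-0.6,-0.5,-0.4,-0.3,-0.2,-0.2,-0.2]}' 20
python3 -m creep '{"turn":[[0,0,0],[0,0,0],[0,0,0],[0,0,0],[0,0,0],[0,0,0],[0,0,0],[0,0,0],[0,0,0]],"offset":[[0,0,-0.08],[0,0,-0.15],[0,0,-0.25],[0,0,-0.4],[0,0,-0.5],[0,0,-0.5],[0,0,-0.5],[0,0,-0.2],[0,0,0]],"jaw":[-0.2,-0.2,-0.2,-0.2,-0.2,-0.2,-0.2,-0.2,-0.2]}'
python3 - <<'E'
from h import *
s=snap("side"); st()
save(s,"rel.png",(290,140,440,300),3.5)
E
```

```text
time: 16.45
eef_pos: [0.4541, 0.0696, 0.2101]
tcp_rot: [[-0.991, 0.135, 0.0], [0.135, 0.991, 0.0], [-0.0, 0.0, -1.0]]
wrist_force: [-0.6, -1.4, -0.5]
finger_gap: 0.0344
grasp_force: 0.0
time: 17.58
eef_pos: [0.4545, 0.0696, 0.3656]
tcp_rot: [[-0.991, 0.135, 0.002], [0.135, 0.991, 0.0], [-0.002, 0.0, -1.0]]
wrist_force: [-0.8, 0.6, -0.8]
finger_gap: 0.0341
grasp_force: 0.0
17.625 [0.454  0.0696 0.3646] [[-0.991, 0.135, -0.0], [0.135, 0.991, -0.0], [0.0, -0.0, -1.0]] F [-0.2  0.2 -0.1] gap 0.034352096819717085 0.0
```

View pics/rel.png

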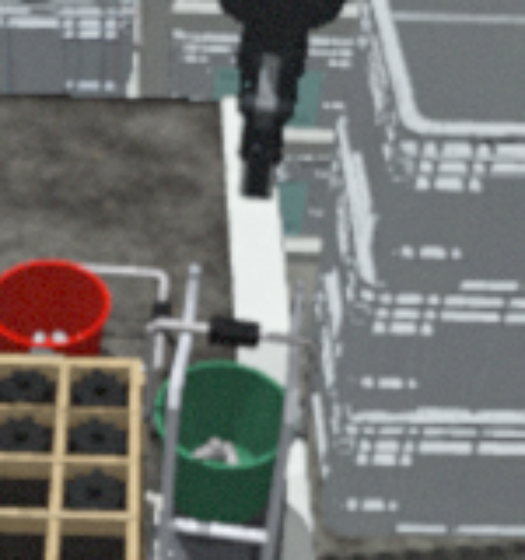

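The bail rests on both prongs with the sleeve at about (235,332), and the pail hangs from it. I'll wait for it to settle and check that it's level.

```bash
python3 -m creep '{"turn":[[0,0,0],[0,0,0],[0,0,0],[0,0,0],[0,0,0],[0,0,0],[0,0,0],[0,0,0],[0,0,0],[0,0,0]],"offset":[[0,0,-0.2],[0,0,0],[0,0,0],[0,0,0],[0,0,0],[0,0,0],[0,0,0],[0,0,0],[0,0,0],[0,0,0]],"jaw":[-0.2,-0.2,-0.2,-0.2,-0.2,-0.2,-0.2,-0.2,-0.2,-0.2]}' >/dev/null
python3 -m creep '{"turn":[[0,0,0],[0,0,0],[0,0,0],[0,0,0],[0,0,0],[0,0,0],[0,0,0],[0,0,0],[0,0,0],[0,0,0]],"offset":[[0,0,0],[0,0,0],[0,0,0],[0,0,0],[0,0,0],[0,0,0],[0,0,0],[0,0,0],[0,0,0],[0,0,0]],"jaw":[-0.2,-0.2,-0.2,-0.2,-0.2,-0.2,-0.2,-0.2,-0.2,-0.2]}' >/dev/null
python3 - <<'E'
from h import *
st()
for i in range(5):
    s=snap("side"); W=cloud(s); im=s["img"].astype(int); X,Y,Z=np.moveaxis(W,-1,0)
    g=(im[...,1]>im[...,0]+20)&(im[...,1]>im[...,2]+5)&(X>.35)&(X<.55)&(Y>-.05)&(Y<.15)&(Z>.02)&(Z<.16)
    p=W[g]; r=p[p[:,2]>np.percentile(p[:,2],75)]
    y=r[:,1]; lo=r[y<.04]; hi=r[y>.1]
    v,u=np.nonzero(g); print(u.mean().round(2),v.mean().round(2),len(p),"rim z lo/hi y",np.percentile(lo[:,2],80).round(4) if len(lo) else None,np.percentile(hi[:,2],80).round(4) if len(hi) else None)
d=np.load("d.npz"); a=d["S"][205:245,285:325].astype(int); b=s["img"][205:245,285:325].astype(int); print("red diff",abs(a-b).mean())
E
```

```text
20.125 [0.454  0.0696 0.3769] [[-0.991, 0.135, 0.0], [0.135, 0.991, -0.0], [-0.0, -0.0, -1.0]] F [-0.5  0.4  1.1] gap 0.034554431737250965 0.0
353.89 265.3 1155 rim z lo/hi y 0.1242 0.1262
353.85 265.32 1163 rim z lo/hi y 0.1248 0.1258
353.85 265.29 1155 rim z lo/hi y 0.1248 0.1258
353.87 265.3 1162 rim z lo/hi y 0.1248 0.1257
353.87 265.22 1162 rim z lo/hi y 0.1248 0.1262
red diff 5.715
```

The pail is still and level, with its rim at 0.125 m on both sides, and the red pail hasn't moved. Handing in.

```bash
python3 -c "
from rig import arm
print(arm.close_job())"
```

```text
the job is handed in; nothing more can be done
None
```

The green pail's bail was swung upright on the bench, and the pail now hangs level, still and released over both prongs; the red pail stayed where it stood, and I handed the job in at about 20 s (no verdict returned).

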